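# Pack the sommelier's chest

### The arm

A 7-joint arm with a two-finger parallel gripper is mounted at the origin on the work surface. World frame = base frame: x ahead of the robot, y to its left, z up, the work surface at z = 0. Lengths are in m, angles in rad, forces in N, time in s.
With the tool pointing down it reaches from about 0.4 to 0.85 m from the base axis. Payload 10.4 kg.
Tool frame: the origin (TCP) lies between the finger pads; the fingertips stand 19 mm ahead of it and the grasp point (between the pads) is the TCP (manip.tips_ahead is the distance from the TCP to the fingertips, in m); z points along the fingers, y is the line along which they close (so a half turn about z gives the same grasp; the last joint's range is limited). The gripper opens to 85 mm and grips with 20 to 120 N. Pads are 22 mm wide; open, the fingers measure 114 mm over their backs; the gripper's body (76 mm by 85 mm) begins 54 mm behind the grasp point. The pads swing forward as they close: fully open they stand 13 mm farther back than shut.
Start: joints at [1.078, 0.332, -0.065, 1.46, 0.022, 1.35, -0.088], TCP at [0.283, -0.557, 0.214] pointing down, gripper open.
Joint ranges: [-2.6, 2.6], [-0.5, 2.12], [-1.47, 1.34], [0.16, 2.42], [-1.27, 4.41], [0.06, 2.06], [-2.6, 2.6]. Speed limits (rad/s): [2.22, 2.22, 2.79, 2.79, 3.14, 3.14, 3.14].

### API

Orientations are given as a unit quaternion [x, y, z, w].
In Python, from workcell import manip, viewer gives the robot as it stands.
- The arm moves only by the tool arm_command, never from a script. Its argument "series" is text: rows parted by semicolons, each of 5 numbers parted by spaces: the closure, from 0 (fully open) to 1 (shut), then the shift along the tool's x, y, z normalised to -1 to 1, where 1 is 0.4 m, then the turn about the tool's z normalised to -1 to 1, where 1 is 180 degrees. In form: jaw tx ty tz spin; .... A call has exactly 10 rows; each row shifts and turns the commanded pose from where the row before left it, along the tool's axes as they then stand; what a row does not reach is not made up. A row lasts 1/8 s, in which the tool goes at most 62.5 mm and 10.7 degrees, less where a joint would pass 70% of its speed; a pose out of reach is approached as far as the arm can. A call with a number of a shift or a turn outside -1 to 1 is refused whole. A call with a gripper value outside its range is refused whole. The fingers move at their own pace and stop on an object; "newtons" is the grip in N (left out, the last holds). Time passes only in rows, so rows that do not move let the fingers close, or fill a call up. It gives the time, the measured TCP pose, the force, the opening and the grip force at its end, in the units of the state.
- manip.get_obs(): the state, without advancing time (a new reading comes with each control period).
- viewer.camera(name): name is "scene" or "side" or "wrist"; returns a dict with "pixels" (420x560x3 uint8, red, green, blue), "intrinsics" (3x3 intrinsics, pixels), "D" ([k1, k2, p1, p2, k3] as OpenCV has them; the pictures are not rectified), "extrinsics" (4x4, takes a point from world to camera coordinates). Camera axes: x right, y up, looking along -z (the intrinsics and any distortion apply to the point x, -y, -z); pixel columns grow to the right and rows downward; lengths in m; the calibration is good to about 2 mm. A picture is of the moment at which its call begins. There is no depth.
- manip.hand_in(): hands the job in; it is judged then, once.
The state is a dict: "clock": time; "joint_pos": joint angles; "joint_velocities": joint speeds; "tau": joint torques, N m; "position": TCP position; "ee_rot": TCP orientation; "ft_force": force on the tool from outside, world axes, zero at the start; "torque": the same for the moment, N m; "grip_width": opening from 0.0 (shut) to 1.0 (fully open); "grasp_force": force on a finger pad.
Only numpy, scipy, OpenCV 4.12 (cv2) and the standard library are available. Lean on these libraries where they do the work, as an engineer would, in place of code of your own. Each camera call takes 0.05 s, during which the arm holds its last target. There are 200 camera calls.

### The job

Tidy the tasting table: put the corkscrew, the bottle stopper and the foil cutter into the open wooden chest, and after that close the chest with its lid, fully down over both brass dowels and flat on the rim. Leave the candle, the wine glass and the jar standing where they are.

Things in the scene. Friction and masses are not known exactly. Their poses are not given: they have to be found in the camera images.
- chest: open-topped dark wooden accessory chest, fixed to the table, 216 (x) x 132 (y) x 52 mm high. Origin: centre of its underside; z up. The floor inside is 8 mm above the table, the hollow 176 (x) x 116 (y) x 44 mm deep; long walls 8 mm thick, end blocks 20 mm. Two brass dowels, 8 mm diameter with conical tips, stand 14 mm above the rim at chest (x, y) = (98, 45) and (-98, -45) mm.
- chest_rim (a point): centre of the chest's mouth, at rim height, 52 mm above the chest's origin; same axes as the chest
- lid: loose flat dark wooden lid of the chest, 216 (x) x 132 (y) x 10 mm, about 0.35 kg, lying right way up on the table. Origin: centre of its underside; z up. Two 13 mm through holes at lid (x, y) = (98, 45) and (-98, -45) mm go over the dowels (either way round by half a turn). On top, centred, a wooden grip bar 80 (x) x 18 (y) x 30 mm high, from 10 to 40 mm above the origin.
- corkscrew: folded waiter's corkscrew lying on its side: black handle and steel lever side by side with the screw between, 116 (x) x 24 (y) x 14 mm high. Origin: centre of its underside (x lengthwise, z up). Grip across y at the middle.
- stopper: sparkling-wine stopper standing upright: round steel cap 36 mm diameter from 12 to 29 mm height, on a rubber foot 30 mm diameter, with a 24 mm top; 39 mm high. Two small clamp wings on its +x and -x sides make it 44 mm across x; across y it is 36 mm. Origin: centre of its foot's underside; z up.
- foil_cutter: foil cutter: black plastic horseshoe lying flat, 46 (x) x 48 (y) x 20 mm high, its slot (22 mm wide) open to -x. Origin: centre of its underside; z up.
- candle: bystander: white pillar candle, 60 mm diameter, 127 mm high with its wick; origin at the centre of its underside
- wineglass: bystander: stemmed wine glass standing upright, 68 mm widest diameter, 148 mm high; origin at the centre of its underside
- jar: bystander: amber glass jar with a lid, 64 mm diameter, 95 mm high; origin at the centre of its underside
Things that resemble listed ones, but are neither listed nor needed, are in the scene too. Of the things that look like the corkscrew, the largest one is meant.

How it is judged:
On the way:
1. corkscrew, stopper and foil cutter are all inside the chest, the lid not yet on (x of corkscrew in the frame of chest between -0.088 and 0.088 m and y of corkscrew in the frame of chest between -0.058 and 0.058 m and z of corkscrew in the frame of chest between 0.003 and 0.05 m and x of stopper in the frame of chest between -0.088 and 0.088 m and y of stopper in the frame of chest between -0.058 and 0.058 m and z of stopper in the frame of chest between 0.003 and 0.05 m and x of foil_cutter in the frame of chest between -0.088 and 0.088 m and y of foil_cutter in the frame of chest between -0.058 and 0.058 m and z of foil_cutter in the frame of chest between 0.003 and 0.05 m and horizontal distance between lid and chest_rim above 0.03 m), for 0.2 s.
At the end, for the whole second after the job is handed in: Origins of the three tools inside the chest (within 88 mm in x, 58 mm in y, below 50 mm in its frame); lid at rest with its underside 48 to 55.5 mm above the chest's underside, within 5 mm of the mouth's centre, long axes within 0.06 rad, level within 0.035 rad (x of corkscrew in the frame of chest between -0.088 and 0.088 m and y of corkscrew in the frame of chest between -0.058 and 0.058 m and z of corkscrew in the frame of chest between 0.003 and 0.05 m and x of stopper in the frame of chest between -0.088 and 0.088 m and y of stopper in the frame of chest between -0.058 and 0.058 m and z of stopper in the frame of chest between 0.003 and 0.05 m and x of foil_cutter in the frame of chest between -0.088 and 0.088 m and y of foil_cutter in the frame of chest between -0.058 and 0.058 m and z of foil_cutter in the frame of chest between 0.003 and 0.05 m and z of lid in the frame of chest between 0.048 and 0.0555 m and horizontal distance between lid and chest_rim below 0.005 m and angle between the x axis of lid and the x axis of chest, either way round below 0.06 rad and angle between lid's own z axis and vertical below 0.035 rad and linear speed of lid below 0.02 m/s); the robot touches nothing.
It fails at once if the candle is shoved more than 30 mm or tipped over (distance of candle from where it was at the start of the episode above 0.03 m or angle between candle's own z axis and vertical above 0.35 rad).
It fails at once if the wine glass is shoved more than 30 mm or tipped over (distance of wineglass from where it was at the start of the episode above 0.03 m or angle between wineglass's own z axis and vertical above 0.35 rad).
It fails at once if the jar is shoved more than 30 mm or tipped over (distance of jar from where it was at the start of the episode above 0.03 m or angle between jar's own z axis and vertical above 0.35 rad).
It also fails if it takes over 72 s, if anything falls off the work surface, if the arm or the gripper's body presses on something with over 40 N, if the wrist force passes 120 N, or if a joint passes its speed limit or range.

## Working session

There is one attempt and no reset: what is moved stays moved. The work goes in short steps, Python scripts to look and compute and a tool call to move; the robot and the scene stay as the last step left them, time stands still between calls to the robot, and variables do not carry over. Pictures are saved under pics/ and viewed, at most 10 in all, crops included, and the job is handed in when it is done.

Besides the shell and the picture viewer there is one more tool, called after ">>>" as name(argument=value, ...) on one line, values as JSON. arm_command: Moves the arm, as the interface text tells. Scaled input: -1 to 1 covers 0.4 m each way for a shift and 180 degrees each way for a turn. Its arguments: {"type":"object","properties":{"series":{"type":"string"},"newtons":{"type":"number"}},"required":["series"]}

```bash
ls; mkdir -p pics; cat > h.py <<'E'
import numpy as np, cv2
from workcell import manip, viewer
def grab(name,fn=None):
    c=viewer.camera(name)
    if fn: cv2.imwrite(fn,c["pixels"][:,:,::-1])
    return c
def ray(c,uv):
    p=cv2.undistortPoints(np.array(uv,float).reshape(-1,1,2),np.array(c["intrinsics"],float),np.array(c["D"],float)).reshape(-1,2)
    E=np.array(c["extrinsics"]);R=E[:3,:3];t=E[:3,3]
    d=np.c_[p[:,0],-p[:,1],-np.ones(len(p))]@R
    return -R.T@t,d
def plane(c,uv,z):
    o,d=ray(c,uv); return o+d*((z-o[2])/d[:,2])[:,None]
def proj(c,P):
    E=np.array(c["extrinsics"]);q=np.atleast_2d(P)@E[:3,:3].T+E[:3,3]
    q=q*[1,-1,-1]
    return cv2.projectPoints(q,np.zeros(3),np.zeros(3),np.array(c["intrinsics"],float),np.array(c["D"],float))[0].reshape(-1,2)
E
python3 - <<'E'
from h import *
import pickle
C={}
for n in("scene","side","wrist"):
    c=C[n]=grab(n,f"pics/{n}0.png"); E=np.array(c["extrinsics"]); print(n,(-E[:3,:3].T@E[:3,3]).round(3),(-E[2,:3]).round(2))
pickle.dump(C,open("c0.pkl","wb"))
o=manip.get_obs(); print({k:np.round(v,3) for k,v in o.items()})
E
```

```text
pics
scene [0.857 0.581 1.017] [-0.33 -0.5  -0.8 ]
side [0.104 0.639 0.655] [ 0.37 -0.68 -0.63]
wrist [ 0.353 -0.523  0.374] [-0.27 -0.14 -0.95]
{'clock': np.float64(0.15), 'joint_pos': array([ 1.078,  0.333, -0.065,  1.461,  0.022,  1.35 , -0.089]), 'joint_velocities': array([-0.003, -0.002,  0.   , -0.003,  0.   ,  0.   ,  0.001]), 'tau': array([ 0.0000e+00, -6.2582e+01,  4.9000e-02, -3.9185e+01,  1.6000e-02,
        8.0000e-03, -0.0000e+00]), 'position': array([ 0.283, -0.557,  0.213]), 'ee_rot': array([ 0.973,  0.233, -0.   , -0.001]), 'ft_force': array([ 0.692, -0.057, -0.463]), 'torque': array([-0.005, -0.004,  0.005]), 'grasp_force': np.float64(0.0), 'grip_width': np.float64(1.004)}
```

View pics/scene0.png

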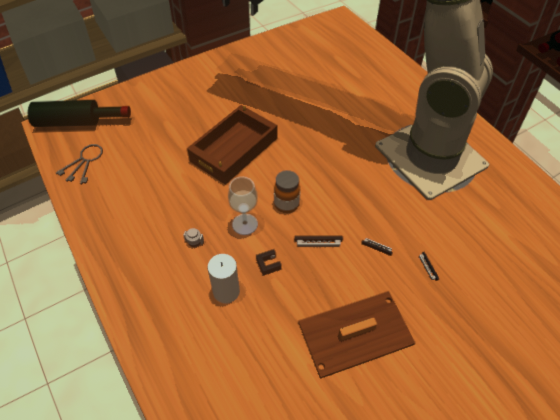

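View pics/side0.png

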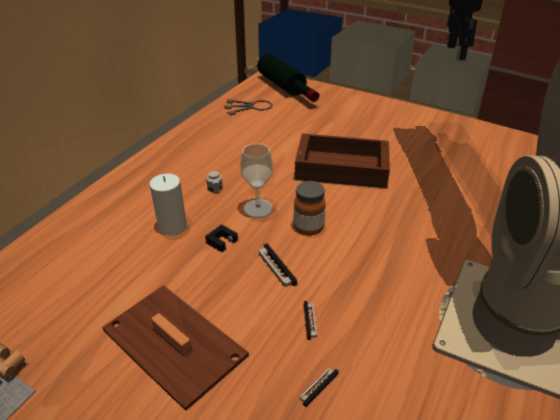

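The scene view shows the chest at (233,145), lid (357,333), big corkscrew (318,241), stopper (194,237), foil cutter (268,262), candle (224,278), glass (243,205) and jar (287,190). The side view shows the same objects. The two smaller corkscrews, at (377,246) and (429,266), are decoys.

```bash
python3 - <<'E'
from h import *
import pickle
C=pickle.load(open("c0.pkl","rb"))
def crop(n,x,y,w,h,s):
    return cv2.resize(C[n]["pixels"][y:y+h,x:x+w,::-1],None,fx=s,fy=s,interpolation=cv2.INTER_CUBIC)
a=crop("scene",182,100,100,90,4);b=crop("scene",290,285,130,97,3.0769)
c=crop("scene",175,210,100,75,4);d=crop("scene",250,220,100,75,4)
m=np.zeros((600,800,3),np.uint8)
for im,(x,y) in((a[:300],(0,0)),(b[:300],(400,0)),(c,(0,300)),(d,(400,300))): m[y:y+im.shape[0],x:x+im.shape[1]]=im[:, :400]
cv2.imwrite("pics/m1.png",m)
for n,L in(("scene",dict(chest=(233,145,.052),lid=(357,333,.03),cs=(318,241,.007),st=(194,237,.02),fc=(268,262,.01),candle=(224,298,0),glass=(245,226,0),jar=(287,207,0))),("side",dict(chest=(343,145,.052),lid=(170,335,.03),cs=(277,265,.007),st=(215,182,.02),fc=(221,237,.01),candle=(171,232,0),glass=(258,209,0),jar=(309,228,0)))):
  for k,(u,v,z) in L.items():
    print(n,k,plane(C[n],[(u,v)],z)[0].round(3))
E
```

```text
scene chest [ 0.471 -0.269  0.052]
scene lid [0.499 0.315 0.03 ]
scene cs [0.43  0.072 0.007]
scene st [ 0.678 -0.083  0.02 ]
scene fc [0.562 0.061 0.01 ]
scene candle [0.69  0.084 0.   ]
scene glass [ 0.554 -0.061  0.   ]
scene jar [ 0.436 -0.056  0.   ]
side chest [ 0.465 -0.323  0.052]
side lid [0.486 0.31  0.03 ]
side cs [0.426 0.07  0.007]
side st [ 0.673 -0.083  0.02 ]
side fc [0.561 0.057 0.01 ]
side candle [0.668 0.086 0.   ]
side glass [ 0.55  -0.067  0.   ]
side jar [ 0.425 -0.063  0.   ]
```

View pics/m1.png

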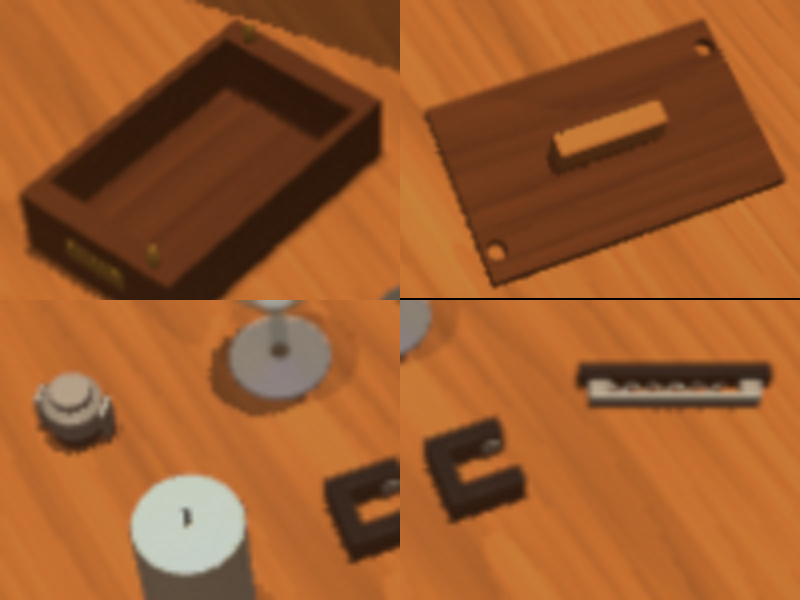

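The montage shows the chest's dowels at (250,40) and (152,266) in crop 1 and the lid holes at (704,48) and (496,250) in crop 2. It also shows the stopper's wings, the foil cutter's slot opening to the right, and the corkscrew with its black handle up.

```bash
python3 - <<'E'
from h import *
import pickle
C=pickle.load(open("c0.pkl","rb"));c=C["scene"]
def P(pts,x0,y0,s,ox,oy,z):
    p=[((u+.5-ox)/s+x0-.5,(v+.5-oy)/s+y0-.5) for u,v in pts]; return plane(c,p,z)
def show(n,q):print(n,q[:,:2].round(4).tolist(),"mean",q[:,:2].mean(0).round(4))
def ang(a,b): return np.degrees(np.arctan2(*(b-a)[1::-1])).round(1)
q=P([(240,18),(382,101),(165,288),(22,197)],182,100,4,0,0,.052);show("chest",q);print([ang(q[i],q[(i+1)%4]) for i in range(4)],[np.linalg.norm(q[i]-q[(i+1)%4]).round(3) for i in range(4)])
q=P([(250,42),(152,266)],182,100,4,0,0,.052);show("dowel",q);print(ang(*q),np.linalg.norm(q[0]-q[1]),2*np.hypot(98,45),np.degrees(np.arctan2(45,98)))
q=P([(426,113),(703,20),(784,182),(494,284)],290,285,3.0769,400,0,.01);show("lid",q);print([ang(q[i],q[(i+1)%4]) for i in range(4)])
q=P([(704,48),(496,251)],290,285,3.0769,400,0,.01);show("holes",q);print(ang(*q))
q=P([(556,142),(657,103),(667,120),(559,158)],290,285,3.0769,400,0,.04);show("bar",q);print(ang(q[0],q[1]))
q=P([(578,366),(770,366),(760,398),(588,398)],250,220,4,400,300,.014);show("cs",q);print(ang(q[0],q[1]),ang(q[3],q[2]))
q=P([(71,390)],175,210,4,0,300,.039);show("st top",q)
q=P([(38,393),(108,404)],175,210,4,0,300,.025);show("wings",q);print(ang(*q))
q=P([(425,437),(498,419),(525,475),(452,506)],250,220,4,400,300,.02);show("fc",q);print([ang(q[i],q[(i+1)%4]) for i in range(4)])
q=P([(188,525)],175,210,4,0,300,.12);show("candle",q)
q=P([(280,356)],175,210,4,0,300,.003);show("glass",q)
q=plane(c,[(287,178)],.095);show("jar",q)
E
```

```text
chest [[0.3742, -0.3974], [0.3326, -0.2735], [0.5361, -0.2014], [0.5794, -0.3201]] mean [ 0.4556 -0.2981]
[np.float64(108.5), np.float64(19.5), np.float64(-70.0), np.float64(-159.4)] [np.float64(0.131), np.float64(0.216), np.float64(0.126), np.float64(0.219)]
dowel [[0.3803, -0.3718], [0.5346, -0.222]] mean [ 0.4574 -0.2969]
44.2 0.2150743488801178 215.67568244936655 24.663814712463562
lid [[0.5828, 0.2208], [0.373, 0.2666], [0.4032, 0.3954], [0.611, 0.3468]] mean [0.4925 0.3074]
[np.float64(167.7), np.float64(76.8), np.float64(-13.1), np.float64(-102.6)]
holes [[0.3865, 0.2847], [0.5973, 0.3289]] mean [0.4919 0.3068]
11.8
bar [[0.5287, 0.2952], [0.4538, 0.309], [0.4557, 0.3226], [0.5336, 0.3057]] mean [0.493  0.3081]
169.6
cs [[0.4737, 0.0343], [0.3766, 0.0941], [0.3948, 0.1093], [0.4809, 0.0563]] mean [0.4315 0.0735]
148.4 148.4
st top [[0.6791, -0.0847]] mean [ 0.6791 -0.0847]
wings [[0.6942, -0.1025], [0.6622, -0.074]] mean [ 0.6782 -0.0882]
138.3
fc [[0.5772, 0.0329], [0.5352, 0.0443], [0.5416, 0.0843], [0.5871, 0.0801]] mean [0.5603 0.0604]
[np.float64(164.8), np.float64(80.9), np.float64(-5.4), np.float64(-101.8)]
candle [[0.6792, 0.0764]] mean [0.6792 0.0764]
glass [[0.5526, -0.0653]] mean [ 0.5526 -0.0653]
jar [[0.43, -0.0695]] mean [ 0.43   -0.0695]
```

```bash
cat > pl.py <<'E'
# work out row sizes: python3 pl.py x,y,z,psi_deg,jaw,rows ...   ('-' keeps a value)
import sys
from h import *
o=manip.get_obs();p=np.array(o["position"],float);q=o["ee_rot"]
psi=2*np.degrees(np.arctan2(q[1],q[0]));print("now",p.round(4),round(psi,2),"t",round(float(o["clock"]),2))
out=[];psi0=psi;tgt=list(p)+[psi]
for a in sys.argv[1:]:
    f=a.split(",");n=int(f[5]);new=[tgt[i] if f[i]=="-" else float(f[i]) for i in range(4)]
    while new[3]-tgt[3]>180:new[3]-=360
    while new[3]-tgt[3]<-180:new[3]+=360
    old=np.array(tgt)
    for k in range(1,n+1):
        w=old+(np.array(new)-old)*k/n
        d=w[:3]-p;s,c=np.sin(np.radians(psi)),np.cos(np.radians(psi))
        m=np.round(np.array([d[0]*c+d[1]*s,d[0]*s-d[1]*c,-d[2]])/.4,3);sp=round((psi-w[3])/180,3)
        if np.linalg.norm(m)*400>62 or abs(sp)*180>10.6:print("TOO FAST",m,sp)
        out.append(f"{f[4]} {m[0]:g} {m[1]:g} {m[2]:g} {sp:g}")
        m=m*.4;p=p+np.array([m[0]*c+m[1]*s,m[0]*s-m[1]*c,-m[2]]);psi-=sp*180
    tgt=new
print(len(out));
for i in range(0,len(out),10):print("; ".join(out[i:i+10]).replace("-0 ","0 "))
E
python3 pl.py .679,-.087,.21,130,0,10 -,-,.10,138,0,2 -,-,.024,138,0,4 -,-,-,-,.6,4
```

```text
now [ 0.2828 -0.557   0.213 ] 26.92 t 0.15
20
0 0.142 -0.06 0.001 -0.057; 0 0.149 -0.034 0.001 -0.058; 0 0.154 -0.006 0 -0.057; 0 0.152 0.022 0.001 -0.057; 0 0.146 0.048 0.001 -0.057; 0 0.135 0.073 0.001 -0.058; 0 0.12 0.097 0 -0.057; 0 0.1 0.116 0.001 -0.057; 0 0.078 0.133 0.001 -0.057; 0 0.053 0.144 0.001 -0.058
0 0 0 0.137 -0.022; 0 0 0 0.138 -0.022; 0 0 0 0.047 -0; 0 0 0 0.048 -0; 0 0 0 0.047 -0; 0 0 0 0.048 -0; .6 0 0 0 -0; .6 0 0 0 -0; .6 0 0 0 -0; .6 0 0 0 -0
```

>>> arm_command(series="0 0.142 -0.06 0.001 -0.057; 0 0.149 -0.034 0.001 -0.058; 0 0.154 -0.006 0 -0.057; 0 0.152 0.022 0.001 -0.057; 0 0.146 0.048 0.001 -0.057; 0 0.135 0.073 0.001 -0.058; 0 0.12 0.097 0 -0.057; 0 0.1 0.116 0.001 -0.057; 0 0.078 0.133 0.001 -0.057; 0 0.053 0.144 0.001 -0.058", newtons=40)

```text
clock: 1.4
position: [0.6803, -0.086, 0.2102]
ee_rot: [0.42, 0.908, -0.0, -0.0]
ft_force: [1.0, -0.1, 0.5]
grip_width: 0.996
grasp_force: 0.0
```

```bash
python3 - <<'E'
from h import *
import pickle
c=grab("wrist","pics/w1.png");pickle.dump(c,open("w1.pkl","wb"));print(proj(c,[.679,-.087,.039]),proj(c,[.56,.06,.02]))
E
python3 pl.py .679,-.087,.10,138,0,3 -,-,.024,138,0,3 -,-,-,-,.7,4
```

```text
[[275.29262502 176.21390194]] [[280.85239798 -58.06856774]]
now [ 0.6829 -0.0763  0.2089] 131.4 t 1.45
10
0 -0.005 -0.008 0.091 -0.012; 0 -0.004 -0.009 0.09 -0.012; 0 -0.004 -0.008 0.091 -0.013; 0 0 0 0.064 0; 0 0 0 0.063 0; 0 0 0 0.063 0; .7 0 0 0 0; .7 0 0 0 0; .7 0 0 0 0; .7 0 0 0 0
```

View pics/w1.png

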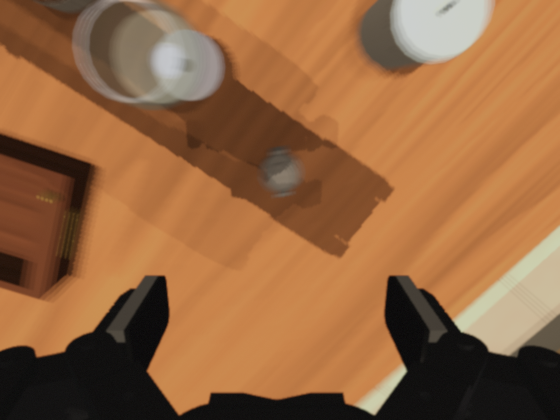

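The wrist view, blurred by motion, shows the stopper at (281,172), elongated along tool x. That agrees with the measured position and grip direction.

>>> arm_command(series="0 0 0 0.092 -0.015; 0 0 0 0.092 -0.015; 0 0 0 0.092 -0.015; 0 0 0 0.063 0; 0 0 0 0.063 0; 0 0 0 0.063 0; 0 0 0 0 0; 0.7 0 0 0 0; 0.7 0 0 0 0; 0.7 0 0 0 0")

```text
clock: 2.7
position: [0.6798, -0.0874, 0.0254]
ee_rot: [0.357, 0.934, 0.0, 0.001]
ft_force: [-0.4, 0.3, -0.8]
grip_width: 0.378
grasp_force: 0.0
```

```bash
sed -i 's/^out=\[\];psi0=psi;/for a in [a for a in sys.argv if a[0]=="@"]: *p,psi=map(float,a[1:].split(","));p=np.array(p);sys.argv.remove(a)\nout=[];/' pl.py
python3 - <<'E'
from h import *
th=np.radians(19.6);R=np.array([[np.cos(th),-np.sin(th)],[np.sin(th),np.cos(th)]])
for n,v in dict(st=(-.040,.028),fc=(.040,.028),cs=(0,-.029)).items():print(n,([.457,-.297]+R@v).round(4))
o=manip.get_obs();print(o["position"],o["grip_width"],o["grasp_force"])
E
```

```text
st [ 0.4099 -0.284 ]
fc [ 0.4853 -0.2572]
cs [ 0.4667 -0.3243]
[ 0.67976891 -0.08744454  0.02537063] 0.377883028278119 0.0
```

>>> arm_command(series="1 0 0 0 0; 1 0 0 0 0; 1 0 0 0 0; 1 0 0 0 0; 1 0 0 0 0; 1 0 0 0 0; 1 0 0 0 0; 1 0 0 0 0; 1 0 0 0 0; 1 0 0 0 0")

```text
clock: 3.95
position: [0.6793, -0.0873, 0.0244]
ee_rot: [0.357, 0.934, -0.0, 0.0]
ft_force: [-0.1, 0.4, 0.1]
grip_width: 0.001
grasp_force: 0.0
```

```bash
python3 pl.py -,-,.20,-,1,5 .4099,-.284,.20,109.6,1,7 .4099,-.284,.115,109.6,1,2 -,-,.037,-,1,4 -,-,-,-,1,2

```

```text
now [ 0.6793 -0.0873  0.0244] 138.16 t 3.95
20
1 0 0 -0.088 0; 1 0 0 -0.088 0; 1 0 0 -0.087 0; 1 0 0 -0.088 0; 1 0 0 -0.088 0; 1 0.025 -0.117 0 0.023; 1 0.016 -0.117 0 0.022; 1 0.008 -0.119 0 0.023; 1 0 -0.119 0 0.023; 1 -0.009 -0.119 0 0.022
1 -0.017 -0.118 0 0.023; 1 -0.026 -0.116 0 0.023; 1 0 0 0.106 -0; 1 0 0 0.107 -0; 1 0 0 0.048 -0; 1 0 0 0.049 -0; 1 0 0 0.049 -0; 1 0 0 0.049 -0; 1 0 0 0 -0; 1 0 0 0 -0
```

Shut on nothing. I'll open and look.

>>> arm_command(series="0 0 0 -0.05 0; 0 0 0 -0.05 0; 0 0 0 -0.05 0; 0 0 0 -0.05 0; 0 0 0 -0.05 0; 0 0 0 -0.05 0; 0 0 0 0 0; 0 0 0 0 0; 0 0 0 0 0; 0 0 0 0 0")

```text
clock: 5.2
position: [0.679, -0.0873, 0.1437]
ee_rot: [0.357, 0.934, -0.0, -0.001]
ft_force: [0.1, 0.3, -0.8]
grip_width: 1.003
grasp_force: 0.0
```

```bash
python3 - <<'E'
from h import *
import pickle
C={n:grab(n) for n in("scene","side","wrist")};pickle.dump(C,open("c2.pkl","wb"))
m=np.zeros((600,800,3),np.uint8)
def cr(n,x,y,w,h,s):return cv2.resize(C[n]["pixels"][y:y+h,x:x+w,::-1],None,fx=s,fy=s,interpolation=cv2.INTER_CUBIC)
m[:300,:400]=cr("scene",150,185,100,75,4);m[:300,400:]=cr("side",170,140,100,75,4);m[300:,:400]=cr("wrist",0,0,560,420,.7143)[:300,:400]
cv2.imwrite("pics/m2.png",m)
for n in C:print(n,proj(C[n],[[.679,-.087,.039],[.679,-.087,0]]).round(1).tolist())
E
```

```text
scene [[192.0, 231.4], [194.2, 240.6]]
side [[213.1, 173.4], [214.6, 187.4]]
wrist [[277.5, 196.3], [277.4, 183.5]]
```

View pics/m2.png

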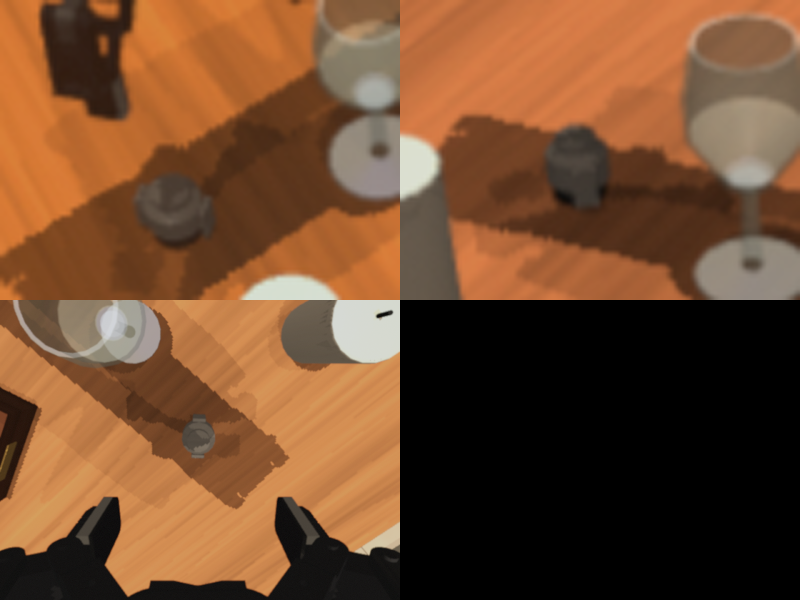

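```bash
python3 - <<'E'
from h import *
import pickle
C=pickle.load(open("c2.pkl","rb"))
p=np.array([.679,-.0873,.1437]);y=np.array([np.sin(np.radians(138.2)),-np.cos(np.radians(138.2)),0])
for n in C:print(n,proj(C[n],[p,p+y*.0425,p-y*.0425,p+y*.0425-[0,0,.006],p-y*.0425-[0,0,.006]]).round(0).tolist())
m=np.zeros((600,800,3),np.uint8)
def cr(n,x,y,w,h,s):return cv2.resize(C[n]["pixels"][y:y+h,x:x+w,::-1],None,fx=s,fy=s,interpolation=cv2.INTER_CUBIC)
m[:,:400]=cr("scene",110,110,133,200,3)[:600,:400];m[:,400:799]=cr("side",150,50,133,200,3)[:600]
cv2.imwrite("pics/m3.png",m)
E
```

```text
scene [[185.0, 204.0], [180.0, 220.0], [191.0, 189.0], [180.0, 221.0], [191.0, 191.0]]
side [[209.0, 132.0], [189.0, 136.0], [229.0, 129.0], [190.0, 138.0], [229.0, 132.0]]
wrist [[277.0, 258.0], [367.0, 258.0], [187.0, 258.0], [365.0, 253.0], [190.0, 253.0]]Traceback (most recent call last):
  File "<stdin>", line 8, in <module>
ValueError: could not broadcast input array from shape (600,399,3) into shape (600,400,3)
```

```bash
python3 - <<'E'
from h import *
import pickle
C=pickle.load(open("c2.pkl","rb"))
def cr(n,x,y,w,h,s):return cv2.resize(C[n]["pixels"][y:y+h,x:x+w,::-1],None,fx=s,fy=s,interpolation=cv2.INTER_CUBIC)
cv2.imwrite("pics/m3.png",np.hstack([cr("scene",110,110,133,200,3),cr("side",150,50,133,200,3)]))
E
```

```text
(no output)
```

View pics/m3.png

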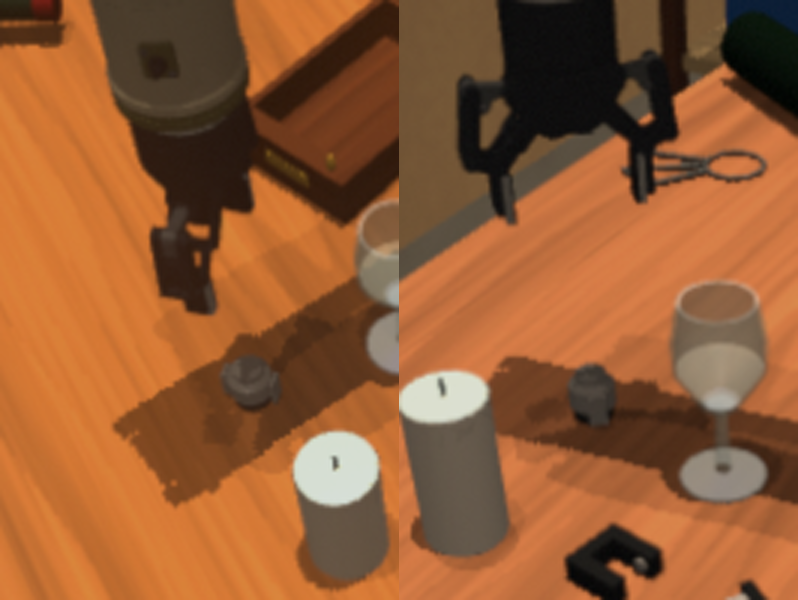

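The fingertips appear at scene (179,213) and (193,179) and side (187,123) and (231,117). Both are well above where the reported pose puts them, so I'll triangulate.

```bash
python3 - <<'E'
from h import *
import pickle
C=pickle.load(open("c2.pkl","rb"))
print("tips_ahead",manip.tips_ahead,[a for a in dir(manip) if a[0]!="_"])
def tri(a,b):
    (o1,d1),(o2,d2)=ray(C["scene"],[a]),ray(C["side"],[b]);d1,d2=d1[0],d2[0]
    s=np.linalg.lstsq(np.c_[d1,-d2],o2-o1,rcond=None)[0];p,q=o1+s[0]*d1,o2+s[1]*d2
    return ((p+q)/2).round(4),np.linalg.norm(p-q).round(4)
print(tri((179,213),(187,123)),tri((193,179),(231,117)))
print("stopper top",tri((192.8,231.5),(214.5,174)))
E
```

```text
tips_ahead 0.019 ['MotionError', 'get_obs', 'hand_in', 'tips_ahead']
(array([ 0.7063, -0.0503,  0.1759]), np.float64(0.0026)) (array([ 0.6418, -0.1177,  0.175 ]), np.float64(0.0013))
stopper top (array([ 0.6768, -0.0881,  0.0368]), np.float64(0.0013))
```

>>> arm_command(series="0 0 0 0.07 0; 0 0 0 0.07 0; 0 0 0 0.07 0; 0 0 0 0.07 0; 0 0 0 0.07 0; 0 0 0 0.018 0; 0 0 0 0.018 0; 0 0 0 0.016 0; 0 0 0 0 0; 0 0 0 0 0")

```text
clock: 6.6
position: [0.6796, -0.0873, -0.0158]
ee_rot: [0.357, 0.934, 0.0, 0.0]
ft_force: [-0.0, 0.1, 0.2]
grip_width: 1.0
grasp_force: 0.0
```

>>> arm_command(series="1 0 0 0 0; 1 0 0 0 0; 1 0 0 0 0; 1 0 0 0 0; 1 0 0 0 0; 1 0 0 0 0; 1 0 0 0 0; 1 0 0 0 0; 1 0 0 -0.01 0; 1 0 0 -0.01 0")

```text
clock: 7.85
position: [0.679, -0.0873, -0.0086]
ee_rot: [0.357, 0.934, -0.0, -0.0]
ft_force: [0.1, 0.2, -1.5]
grip_width: 0.408
grasp_force: 40.0
```

```bash
python3 pl.py -,-,.135,-,1,4 .41,-.284,.135,109.6,1,7 -,-,.04,-,1,3 -,-,-.003,-,1,3 -,-,-,-,1,3

```

```text
now [ 0.679  -0.0873 -0.0086] 138.16 t 7.85
20
1 0 0 -0.09 0; 1 0 0 -0.089 0; 1 0 0 -0.09 0; 1 0 0 -0.09 0; 1 0.025 -0.116 0 0.023; 1 0.016 -0.118 0 0.022; 1 0.008 -0.119 0 0.023; 1 -0.001 -0.119 0 0.023; 1 -0.009 -0.119 0 0.022; 1 -0.017 -0.118 0 0.023
1 -0.026 -0.116 0 0.023; 1 0 0 0.079 -0; 1 0 0 0.079 -0; 1 0 0 0.08 -0; 1 0 0 0.035 -0; 1 0 0 0.036 -0; 1 0 0 0.036 -0; 1 0 0 0 -0; 1 0 0 0 -0; 1 0 0 0 -0
```

>>> arm_command(series="1 0 0 -0.09 0; 1 0 0 -0.09 0; 1 0 0 -0.09 0; 1 0 0 -0.09 0; 1 0.025 -0.116 0 0.023; 1 0.016 -0.118 0 0.022; 1 0.008 -0.119 0 0.023; 1 -0.001 -0.119 0 0.023; 1 -0.009 -0.119 0 0.022; 1 -0.017 -0.118 0 0.023")

```text
clock: 9.1
position: [0.4471, -0.2568, 0.1358]
ee_rot: [0.548, 0.836, -0.0, 0.0]
ft_force: [-0.1, -1.9, -0.4]
grip_width: 0.403
grasp_force: 40.2
```

>>> arm_command(series="1 -0.026 -0.116 0 0.023; 1 0 0 0 0; 1 0 0 0.079 0; 1 0 0 0.079 0; 1 0 0 0.08 0; 1 0 0 0.035 0; 1 0 0 0.036 0; 1 0 0 0.036 0; 1 0 0 0 0; 1 0 0 0 0")

```text
clock: 10.35
position: [0.4106, -0.2844, -0.0019]
ee_rot: [0.577, 0.817, -0.0, 0.0]
ft_force: [-0.5, 0.5, -0.4]
grip_width: 0.406
grasp_force: 40.2
```

```bash
python3 pl.py @.41,-.284,-.003,109.6 -,-,-,-,.45,3 -,-,.135,-,.45,5 .56,.06,.135,169,0,8 -,-,.03,-,0,3 -,-,-.02,-,0,3 -,-,-,-,1,8

```

```text
now [ 0.4106 -0.2844 -0.0019] 109.54 t 10.35
30
.45 0 0 0 0; .45 0 0 0 0; .45 0 0 0 0; .45 0 0 -0.069 0; .45 0 0 -0.069 0; .45 0 0 -0.069 0; .45 0 0 -0.069 0; .45 0 0 -0.069 0; 0 0.086 0.08 0 -0.041; 0 0.074 0.091 0 -0.041
0 0.062 0.099 0 -0.042; 0 0.049 0.107 0 -0.041; 0 0.035 0.112 0 -0.041; 0 0.02 0.115 0 -0.042; 0 0.004 0.118 0 -0.041; 0 -0.011 0.116 0 -0.041; 0 0 0 0.088 -0; 0 0 0 0.087 -0; 0 0 0 0.088 -0; 0 0 0 0.041 -0
0 0 0 0.042 -0; 0 0 0 0.042 -0; 1 0 0 -0.001 -0; 1 0 0 0 -0; 1 0 0 0 -0; 1 0 0 0 -0; 1 0 0 0 -0; 1 0 0 0 -0; 1 0 0 0 -0; 1 0 0 0 -0
```

>>> arm_command(series="0.45 0 0 0 0; 0.45 0 0 0 0; 0.45 0 0 0 0; 0.45 0 0 -0.069 0; 0.45 0 0 -0.069 0; 0.45 0 0 -0.069 0; 0.45 0 0 -0.069 0; 0.45 0 0 -0.069 0; 0 0.086 0.08 0 -0.041; 0 0.074 0.091 0 -0.041")

```text
clock: 11.6
position: [0.4484, -0.1975, 0.1362]
ee_rot: [0.466, 0.885, -0.0, 0.001]
ft_force: [-0.9, 0.5, -0.1]
grip_width: 0.949
grasp_force: 0.0
```

>>> arm_command(series="0 0.062 0.099 0 -0.042; 0 0.049 0.107 0 -0.041; 0 0.035 0.112 0 -0.041; 0 0.02 0.115 0 -0.042; 0 0.004 0.118 0 -0.041; 0 -0.011 0.116 0 -0.041; 0 0 0 0 0; 0 0 0 0.088 0; 0 0 0 0.087 0; 0 0 0 0 0")

```text
clock: 12.85
position: [0.5588, 0.0582, 0.0636]
ee_rot: [0.097, 0.995, -0.001, -0.002]
ft_force: [-0.5, -0.1, -0.7]
grip_width: 1.001
grasp_force: 0.0
```

```bash
python3 - <<'E'
from h import *
import pickle
C={n:grab(n) for n in("scene","side","wrist")};pickle.dump(C,open("c3.pkl","wb"))
def cr(n,x,y,w,h,s):return cv2.resize(C[n]["pixels"][y:y+h,x:x+w,::-1],None,fx=s,fy=s,interpolation=cv2.INTER_CUBIC)
cv2.imwrite("pics/m4.png",np.vstack([np.hstack([cr("scene",185,105,100,75,4),cr("side",290,125,100,75,4)]),np.hstack([cr("wrist",0,0,560,420,.7143)[:300,:400],cr("scene",220,200,100,75,4)])]))
print(proj(C["wrist"],[.56,.06,.02]),proj(C["scene"],[[.56,.06,.02]]),manip.get_obs()["position"])
E
```

```text
[[279.14491873 222.86835403]] [[268.39405818 259.16415248]] [0.56155141 0.0592777  0.06716352]
```

View pics/m4.png

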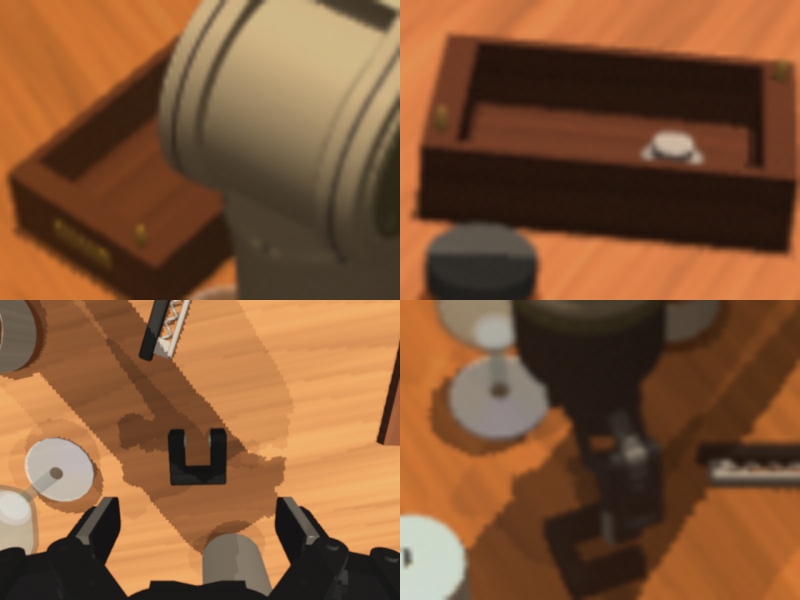

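The stopper stands in the chest in the side crop, at (673,147). The wrist crop shows the foil cutter squared up between the fingers at (198,457), where I predicted it.

>>> arm_command(series="0 0 0 0.053 0; 0 0 0 0.053 0; 0 0 0 0.053 0; 0 0 0 0.053 0; 0 0 0 0 0; 1 0 0 0 0; 1 0 0 0 0; 1 0 0 0 0; 1 0 0 0 0; 1 0 0 0 0")

```text
clock: 14.25
position: [0.5615, 0.0596, -0.0182]
ee_rot: [0.096, 0.995, 0.0, 0.001]
ft_force: [-0.7, 1.2, 6.2]
grip_width: 0.553
grasp_force: 41.7
```

```bash
python3 pl.py @.56,.06,-.02,169 -,-,-,-,1,1 -,-,.135,-,1,4 .4853,-.2572,.135,109.6,1,7 -,-,-,-,1,1 -,-,.03,-,1,3 -,-,-.007,-,1,3 -,-,-,-,1,1

```

```text
now [ 0.5615  0.0596 -0.0182] 168.94 t 14.25
20
1 0 0 0 0; 1 0 0 -0.097 0; 1 0 0 -0.097 0; 1 0 0 -0.097 0; 1 0 0 -0.097 0; 1 0.005 -0.116 0 0.047; 1 -0.013 -0.116 0 0.047; 1 -0.03 -0.113 0 0.047; 1 -0.045 -0.107 0 0.048; 1 -0.061 -0.099 0 0.047
1 -0.075 -0.088 0 0.047; 1 -0.088 -0.077 0 0.047; 1 0 0 0 -0; 1 0 0 0.088 -0; 1 0 0 0.087 -0; 1 0 0 0.088 -0; 1 0 0 0.031 -0; 1 0 0 0.031 -0; 1 0 0 0.03 -0; 1 0 0 0 -0
```

```bash
python3 pl.py @.56,.06,-.02,169 -,-,.18,-,1,4 .4853,-.2572,.18,109.6,1,7 -,-,-,-,1,1 -,-,.03,-,1,4 -,-,-.007,-,1,3 -,-,-,-,1,1

```

```text
now [ 0.5615  0.0596 -0.0182] 168.94 t 14.25
20
1 0 0 -0.125 0; 1 0 0 -0.125 0; 1 0 0 -0.125 0; 1 0 0 -0.125 0; 1 0.005 -0.116 0 0.047; 1 -0.013 -0.116 0 0.047; 1 -0.03 -0.113 0 0.047; 1 -0.045 -0.107 0 0.048; 1 -0.061 -0.099 0 0.047; 1 -0.075 -0.088 0 0.047
1 -0.088 -0.077 0 0.047; 1 0 0 0 -0; 1 0 0 0.094 -0; 1 0 0 0.094 -0; 1 0 0 0.093 -0; 1 0 0 0.094 -0; 1 0 0 0.031 -0; 1 0 0 0.031 -0; 1 0 0 0.03 -0; 1 0 0 0 -0
```

>>> arm_command(series="1 0 0 -0.125 0; 1 0 0 -0.125 0; 1 0 0 -0.125 0; 1 0 0 -0.125 0; 1 0.005 -0.116 0 0.047; 1 -0.013 -0.116 0 0.047; 1 -0.03 -0.113 0 0.047; 1 -0.045 -0.107 0 0.048; 1 -0.061 -0.099 0 0.047; 1 -0.075 -0.088 0 0.047")

```text
clock: 15.5
position: [0.4958, -0.2136, 0.1812]
ee_rot: [0.517, 0.856, -0.0, 0.0]
ft_force: [0.6, 0.1, -0.9]
grip_width: 0.548
grasp_force: 41.8
```

>>> arm_command(series="1 -0.088 -0.077 0 0.047; 1 0 0 0 0; 1 0 0 0.094 0; 1 0 0 0.094 0; 1 0 0 0.093 0; 1 0 0 0.094 0; 1 0 0 0.031 0; 1 0 0 0.031 0; 1 0 0 0.03 0; 1 0 0 0 0")

```text
clock: 16.75
position: [0.4857, -0.2584, -0.006]
ee_rot: [0.577, 0.817, -0.0, 0.0]
ft_force: [0.2, -1.8, -0.0]
grip_width: 0.554
grasp_force: 41.8
```

```bash
python3 pl.py @.4853,-.2572,-.007,109.6 -,-,-,-,.3,3 -,-,.15,-,.3,5 .4315,.0735,.15,148.4,0,8 -,-,.03,-,0,3 -,-,-,-,0,1 -,-,-.013,-,0,3 -,-,-,-,1,7

```

```text
now [ 0.4857 -0.2584 -0.006 ] 109.49 t 16.75
30
.3 0 0 0 0; .3 0 0 0 0; .3 0 0 0 0; .3 0 0 -0.078 0; .3 0 0 -0.079 0; .3 0 0 -0.078 0; .3 0 0 -0.079 0; .3 0 0 -0.078 0; 0 0.103 0.019 0 -0.027; 0 0.101 0.027 0 -0.027
0 0.098 0.036 0 -0.027; 0 0.095 0.044 0 -0.027; 0 0.091 0.052 0 -0.027; 0 0.086 0.06 0 -0.027; 0 0.081 0.067 0 -0.027; 0 0.075 0.073 0 -0.027; 0 0 0 0.1 0; 0 0 0 0.1 0; 0 0 0 0.1 0; 0 0 0 -0.001 0
0 0 0 0.036 0; 0 0 0 0.036 0; 0 0 0 0.036 0; 1 0 0 0 0; 1 0 0 0 0; 1 0 0 0 0; 1 0 0 0 0; 1 0 0 0 0; 1 0 0 0 0; 1 0 0 0 0
```

>>> arm_command(series="0.36 0 0 0 0; 0.36 0 0 0 0; 0.36 0 0 0 0; 0.36 0 0 -0.078 0; 0.36 0 0 -0.079 0; 0.36 0 0 -0.078 0; 0.36 0 0 -0.079 0; 0.36 0 0 -0.078 0; 0 0.103 0.019 0 -0.027; 0 0.101 0.027 0 -0.027")

```text
clock: 18.0
position: [0.4719, -0.1735, 0.1509]
ee_rot: [0.504, 0.863, 0.0, -0.0]
ft_force: [-0.3, 0.3, -0.6]
grip_width: 0.998
grasp_force: 0.0
```

>>> arm_command(series="0 0.098 0.036 0 -0.027; 0 0.095 0.044 0 -0.027; 0 0.091 0.052 0 -0.027; 0 0.086 0.06 0 -0.027; 0 0.081 0.067 0 -0.027; 0 0.075 0.073 0 -0.027; 0 0 0 0.1 0; 0 0 0 0.1 0; 0 0 0 0.1 0; 0 0 0 0 0")

```text
clock: 19.25
position: [0.4296, 0.0735, 0.0288]
ee_rot: [0.271, 0.962, -0.001, -0.003]
ft_force: [0.2, 0.2, 0.3]
grip_width: 1.003
grasp_force: 0.0
```

>>> arm_command(series="0 0 0 0.036 0; 0 0 0 0.036 0; 0 0 0 0.036 0; 0 0 0 0 0; 1 0 0 0 0; 1 0 0 0 0; 1 0 0 0 0; 1 0 0 0 0; 1 0 0 0 0; 1 0 0 0 0")

```text
clock: 20.5
position: [0.4324, 0.073, -0.012]
ee_rot: [0.272, 0.962, -0.0, 0.0]
ft_force: [-2.8, -0.5, 6.4]
grip_width: 0.264
grasp_force: 39.1
```

```bash
python3 pl.py @.4315,.0735,-.013,148.4 -,-,.155,-,1,4 .4667,-.3243,.155,19.6,1,13 -,-,-,-,1,1 -,-,.03,-,1,4 -,-,.0,-,1,3 -,-,-,-,1,1
python3 - <<'E'
from h import *
import pickle
C={n:grab(n) for n in("scene","side")};pickle.dump(C,open("c4.pkl","wb"))
def cr(n,x,y,w,h,s):return cv2.resize(C[n]["pixels"][y:y+h,x:x+w,::-1],None,fx=s,fy=s,interpolation=cv2.INTER_CUBIC)
cv2.imwrite("pics/m5.png",np.hstack([np.vstack([cr("scene",185,105,100,75,4),cr("scene",270,200,100,75,4)]),np.vstack([cr("side",290,125,100,75,4),cr("side",230,220,100,75,4)])]))
E
```

```text
now [ 0.4324  0.073  -0.012 ] 148.41 t 20.5
26
1 0 0 -0.105 0; 1 0 0 -0.105 0; 1 0 0 -0.105 0; 1 0 0 -0.105 0; 1 -0.046 -0.062 0 0.055; 1 -0.056 -0.052 0 0.055; 1 -0.064 -0.043 0 0.055; 1 -0.07 -0.031 0 0.055; 1 -0.075 -0.018 0 0.055; 1 -0.076 -0.005 0 0.055
1 -0.077 0.008 0 0.055; 1 -0.073 0.021 0 0.055; 1 -0.07 0.033 0 0.055; 1 -0.062 0.045 0 0.055; 1 -0.053 0.055 0 0.055; 1 -0.044 0.064 0 0.056; 1 -0.032 0.07 0 0.055; 1 0 -0.001 0 -0; 1 0 0 0.078 -0; 1 0 0 0.078 -0
1 0 0 0.078 -0; 1 0 0 0.079 -0; 1 0 0 0.025 -0; 1 0 0 0.025 -0; 1 0 0 0.025 -0; 1 0 0 0 -0
```

View pics/m5.png

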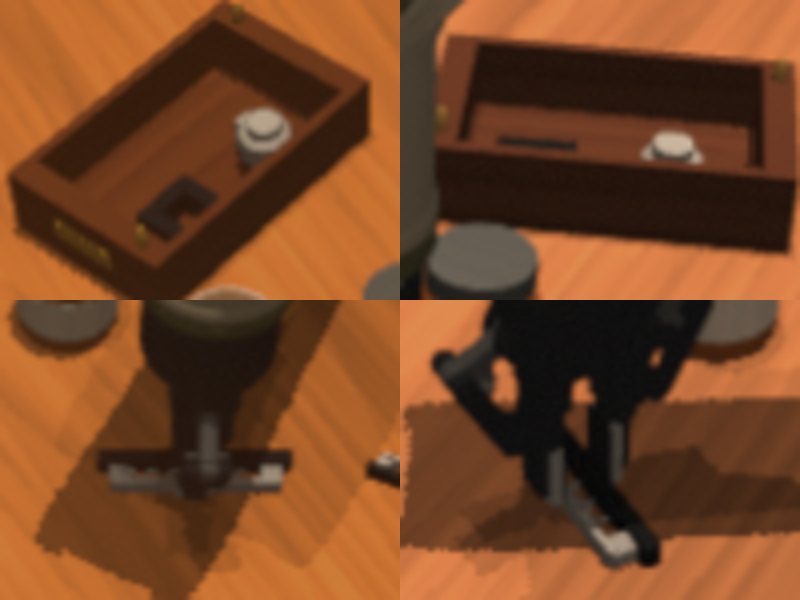

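The stopper and foil cutter sit in the chest at (262,130) and (178,205), and the corkscrew is held at mid-length.

>>> arm_command(series="1 0 0 -0.105 0; 1 0 0 -0.105 0; 1 0 0 -0.105 0; 1 0 0 -0.105 0; 1 -0.046 -0.062 0 0.055; 1 -0.056 -0.052 0 0.055; 1 -0.064 -0.043 0 0.055; 1 -0.07 -0.031 0 0.055; 1 -0.075 -0.018 0 0.055; 1 -0.076 -0.005 0 0.055")

```text
clock: 21.85
position: [0.4485, -0.1113, 0.1556]
ee_rot: [0.715, 0.699, -0.0, 0.0]
ft_force: [0.3, 0.1, -0.9]
grip_width: 0.267
grasp_force: 40.3
```

>>> arm_command(series="1 -0.077 0.008 0 0.055; 1 -0.073 0.021 0 0.055; 1 -0.07 0.033 0 0.055; 1 -0.062 0.045 0 0.055; 1 -0.053 0.055 0 0.055; 1 -0.044 0.064 0 0.056; 1 -0.032 0.07 0 0.055; 1 0 -0.001 0 0; 1 0 0 0.078 0; 1 0 0 0.078 0")

```text
clock: 23.1
position: [0.4676, -0.3237, 0.0927]
ee_rot: [0.985, 0.171, 0.0, 0.0]
ft_force: [-0.4, 0.2, -0.6]
grip_width: 0.266
grasp_force: 40.3
```

>>> arm_command(series="1 0 0 0.078 0; 1 0 0 0.079 0; 1 0 0 0.025 0; 1 0 0 0.025 0; 1 0 0 0.025 0; 1 0 0 0 0; 0.65 0 0 0 0; 0.65 0 0 0 0; 0.65 0 0 0 0; 0.65 0 0 0 0")

```text
clock: 24.35
position: [0.4675, -0.3245, 0.0006]
ee_rot: [0.985, 0.17, 0.0, 0.0]
ft_force: [0.8, 0.2, 1.1]
grip_width: 0.351
grasp_force: 0.0
```

```bash
python3 - <<'E'
from h import *
o=manip.get_obs();print(o["position"],o["grip_width"])
E
python3 pl.py @.4667,-.3243,0,19.6 -,-,.15,-,.65,4  .457,-.297,.2,60,.3,4 .492,.307,.2,167.1,0,11 -,-,-,-,0,1

```

```text
[ 0.46748221 -0.32451501  0.00058332] 0.351023761282765
now [ 0.4675 -0.3245  0.0006] 19.54 t 24.35
20
.65 0 0 -0.094 0; .65 0 0 -0.093 0; .65 0 0 -0.094 0; .65 0 0 -0.094 0; .3 0 -0.018 -0.031 -0.056; .3 0.003 -0.018 -0.032 -0.056; .3 0.006 -0.017 -0.031 -0.056; .3 0.01 -0.015 -0.031 -0.056; 0 0.122 -0.062 0 -0.055; 0 0.132 -0.04 0 -0.054
0 0.137 -0.017 0 -0.054; 0 0.137 0.006 0 -0.054; 0 0.134 0.029 0 -0.054; 0 0.128 0.052 0 -0.054; 0 0.117 0.072 0 -0.054; 0 0.103 0.091 0 -0.054; 0 0.086 0.107 0 -0.054; 0 0.067 0.12 0 -0.054; 0 0.046 0.13 0 -0.054; 0 0 0 0 -0
```

>>> arm_command(series="0.65 0 0 -0.094 0; 0.65 0 0 -0.093 0; 0.65 0 0 -0.094 0; 0.65 0 0 -0.094 0; 0.3 0 -0.03 -0.06 0; 0 0 -0.04 -0.065 0; 0 0 0 0 0; 0 0 0 0 0; 0 0 0 0 0; 0 0 0 0 0")

```text
clock: 25.6
position: [0.4578, -0.2982, 0.1996]
ee_rot: [0.986, 0.17, -0.0, -0.0]
ft_force: [0.2, -0.0, -0.1]
grip_width: 1.0
grasp_force: 0.0
```

```bash
python3 - <<'E'
from h import *
import pickle
c=grab("wrist","pics/chest.png");o=manip.get_obs();pickle.dump((c,dict(o)),open("wc.pkl","wb"))
print(o["position"],o["joint_velocities"].round(3),c["intrinsics"],proj(c,[[.3803,-.3718,.052],[.5346,-.222,.052]]))
E
python3 pl.py -,-,-,40,0,2 .492,.307,.18,167.1,0,13 
```

```text
[ 0.45784016 -0.29815282  0.19980196] [-0.    -0.004 -0.003 -0.002 -0.001  0.002 -0.001] [[374.65377854   0.         276.37486389]
 [  0.         374.65377854 206.839402  ]
 [  0.           0.           1.        ]] [[322.1855269  285.77210883]
 [215.10487834  59.86379108]]
now [ 0.4578 -0.2982  0.1998] 19.52 t 25.65
15
0 0 0 0 -0.057; 0 0 0 0 -0.057; 0 0.08 -0.085 0.004 -0.054; 0 0.093 -0.07 0.004 -0.054; 0 0.104 -0.053 0.003 -0.055; 0 0.111 -0.035 0.004 -0.054; 0 0.115 -0.016 0.004 -0.054; 0 0.117 0.004 0.004 -0.055; 0 0.114 0.024 0.004 -0.054; 0 0.108 0.043 0.003 -0.054
0 0.1 0.061 0.004 -0.055; 0 0.087 0.077 0.004 -0.054; 0 0.073 0.091 0.004 -0.054; 0 0.058 0.101 0.004 -0.055; 0 0.038 0.11 0.004 -0.054
```

View pics/chest.png

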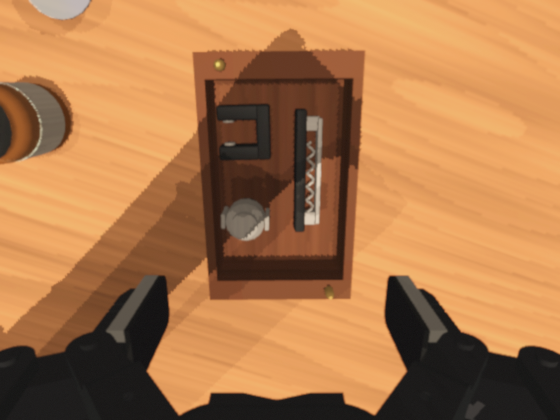

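The wrist view shows all three tools in the chest: the cutter at (245,132), corkscrew (308,170) and stopper (245,220). The dowels are at (220,65) and (329,292), and the rim corners at about (195,52), (364,52), (351,298) and (210,299).

```bash
python3 - <<'E'
from h import *
import pickle
c,o=pickle.load(open("wc.pkl","rb"));im=c["pixels"].astype(int)
for (u,v) in((220,65),(329,292)):
    w=im[v-12:v+13,u-12:u+13];m=(w[...,1]*1.0/np.maximum(w[...,0],1)>.66)&(w[...,0]>60)
    n,l,s,ce=cv2.connectedComponentsWithStats(m.astype(np.uint8))
    for k in range(1,n):
        if s[k,4]>8:
            uv=ce[k]+[u-12,v-12];print("dowel",uv.round(1),s[k].tolist(),plane(c,[uv],.061)[0].round(4),plane(c,[uv],.052)[0].round(4))
# rim outer edges: dark-brown vs bright table, sub-pixel crossings on several scan lines, line fits
g=im[...,0].astype(float)
def cross(arr,lo,hi,asc):
    a=np.abs(np.diff(cv2.GaussianBlur(arr.reshape(1,-1),(5,1),1)[0]))
    k=lo+np.argmax(a[lo:hi]);ww=a[k-2:k+3];return (ww*np.arange(k-2,k+3)).sum()/ww.sum()+.5
L=[(cross(g[v],185,212,0),v) for v in range(80,130,6)]
R=[(cross(g[v],350,372,0),v) for v in range(80,270,8)]
B=[(u,cross(g[:,u],290,306,0)) for u in range(225,320,8)]
T=[(u,cross(g[:,u],45,60,0)) for u in list(range(215,260,6))+list(range(310,355,6))]
for n,q in dict(L=L,R=R,T=T,B=B).items():
    P=plane(c,q,.052)[:,:2];vx,vy,x0,y0=cv2.fitLine(P.astype(np.float32),cv2.DIST_HUBER,0,.01,.01).ravel()
    nrm=np.array([-vy,vx]);print(n,"ang",np.degrees(np.arctan2(vy,vx)).round(2),"res",np.abs((P-[x0,y0])@nrm).mean().round(4),"pt",x0.round(4),y0.round(4))
E
```

```text
dowel [219.   64.5] [6, 6, 11, 12, 109] [ 0.5323 -0.2272  0.061 ] [ 0.5324 -0.2258  0.052 ]
dowel [329.1 297.9] [0, 6, 25, 19, 244] [ 0.3752 -0.3794  0.061 ] [ 0.3705 -0.3826  0.052 ]
L ang 7.93 res 0.0018 pt 0.4999 -0.2229
R ang 19.96 res 0.0008 pt 0.477 -0.3647
T ang -70.34 res 0.0003 pt 0.5583 -0.2669
B ang -69.88 res 0.0001 pt 0.3525 -0.3348
```

>>> arm_command(series="0 0 0 0 -0.057; 0 0 0 0 -0.057; 0 0.08 -0.085 0.004 -0.054; 0 0.093 -0.07 0.004 -0.054; 0 0.104 -0.053 0.003 -0.055; 0 0.111 -0.035 0.004 -0.054; 0 0.115 -0.016 0.004 -0.054; 0 0.117 0.004 0.004 -0.055; 0 0.114 0.024 0.004 -0.054; 0 0.108 0.043 0.003 -0.054")

```text
clock: 26.9
position: [0.4787, 0.0755, 0.1884]
ee_rot: [0.511, 0.859, -0.0, 0.0]
ft_force: [1.0, -0.8, -0.4]
grip_width: 0.997
grasp_force: 0.0
```

>>> arm_command(series="0 0.1 0.061 0.004 -0.055; 0 0.087 0.077 0.004 -0.054; 0 0.073 0.091 0.004 -0.054; 0 0.058 0.101 0.004 -0.055; 0 0.038 0.11 0.004 -0.054; 0 0 0 0 0; 0 0 0 0 0; 0 0 0 0 0; 0 0 0 0 0; 0 0 0 0 0")

```text
clock: 28.15
position: [0.4923, 0.3063, 0.1806]
ee_rot: [0.113, 0.994, -0.0, 0.0]
ft_force: [-0.1, -0.3, 0.1]
grip_width: 1.004
grasp_force: 0.0
```

```bash
python3 - <<'E'
from h import *
import pickle
c=grab("wrist","pics/lid.png");o=manip.get_obs();pickle.dump((c,dict(o)),open("wl.pkl","wb"))
q=o["ee_rot"];print(o["position"],2*np.degrees(np.arctan2(q[1],q[0])),proj(c,[[.3865,.2847,.01],[.5973,.3289,.01],[.492,.307,.04]]))
E
```

```text
[0.49223518 0.30650846 0.18053932] 167.08928004475672 [[223.62014747  60.87978551]
 [323.70950051 273.59707086]
 [278.37520233 184.65960537]]
```

View pics/lid.png

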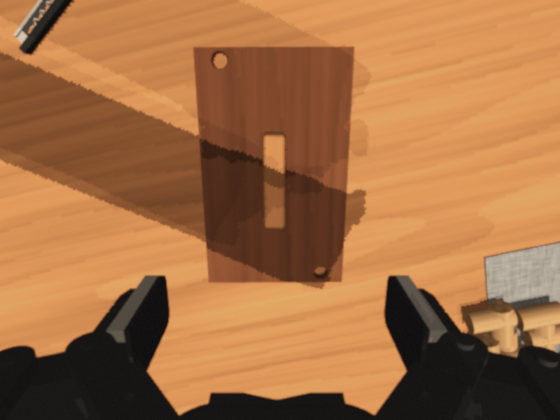

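The lid is right way up below the gripper: corners (195,47), (354,47), (342,282) and (209,282), holes (220,60) and (320,271), bar centred at (275,180). I'll measure it and the chest with the same edge method, so calibration bias cancels.

```bash
cat > edge.py <<'E'
from h import *
import pickle
def fit(f,corners,z,chs=(0,1,2)):
    c,o=pickle.load(open(f,"rb"));im=cv2.GaussianBlur(c["pixels"].astype(np.float32),(3,3),.8).sum(2)
    K=np.array(corners,float);lines=[]
    for i in range(4):
        a,b=K[i],K[(i+1)%4];t=(b-a)/np.linalg.norm(b-a);n=np.array([-t[1],t[0]]);pts=[]
        for s in np.linspace(.08,.92,40):
            m=a+(b-a)*s;off=np.arange(-6,6.01,.25);xy=(m+off[:,None]*n).astype(np.float32)
            v=cv2.remap(im,xy[:,0].reshape(1,-1),xy[:,1].reshape(1,-1),cv2.INTER_LINEAR)[0]
            d=np.gradient(v); d=-d if False else np.abs(d);k=d.argmax()
            if d[k]>8: pts.append(m+off[k]*n)
        P=plane(c,pts,z)[:,:2]
        for _ in range(4):
            ctr=P.mean(0);w=np.linalg.svd(P-ctr)[2];r=np.abs((P-ctr)@w[1]);P=P[r<max(2*np.median(r),3e-4)]
        lines.append((ctr,w[0],w[1]));print("edge",i,len(P),np.degrees(np.arctan2(w[0][1],w[0][0])).round(2),r.mean().round(5))
    X=[]
    for i in range(4):
        (p,_,n),(q,_,m)=lines[i-1],lines[i];X.append(np.linalg.solve([n,m],[n@p,m@q]))
    X=np.array(X);print("sides",[np.linalg.norm(X[i]-X[(i+1)%4]).round(4) for i in range(4)])
    qd=o["ee_rot"];psi=2*np.arctan2(qd[1],qd[0]);d=X.mean(0)-o["position"][:2]
    print(f,"centre",X.mean(0).round(4),"tool xy",[(d@[np.cos(psi),np.sin(psi)]).round(4),(d@[np.sin(psi),-np.cos(psi)]).round(4)],"psi",np.degrees(psi).round(2))
    return c,o
if __name__=="__main__":
    c,o=fit("wc.pkl",[(194,52),(364,52),(351,298.5),(210,299)],.052)
    im=c["pixels"].astype(int)
    for u,v in((219,65),(329,292)):
        w=im[v-10:v+11,u-10:u+11];m=(w[...,1]-.62*w[...,0]>0)&(w[...,2]<.6*w[...,1]);ys,xs=np.nonzero(m);print("brass",len(xs),xs.mean()+u-10,ys.mean()+v-10,xs.std(),ys.std())
    c,o=fit("wl.pkl",[(194.5,47),(354,47),(342,282),(209,282)],.010)
    fit("wl.pkl",[(264,133),(285,133),(285,228),(264,228)],.040)
E
python3 edge.py
```

```text
edge 0 26 -70.0 0.00017
edge 1 27 -159.92 0.00012
edge 2 27 110.49 0.00012
edge 3 30 20.01 8e-05
sides [np.float64(0.1318), np.float64(0.216), np.float64(0.1321), np.float64(0.2171)]
wc.pkl centre [ 0.4557 -0.3024] tool xy [np.float64(-0.0034), np.float64(0.0033)] psi 19.52
brass 123 218.78048780487805 64.54471544715447 3.179038524602712 3.0822123627535754
brass 142 328.7887323943662 293.48591549295776 3.6382765342473395 4.131186637651715
edge 0 34 77.16 0.00012
edge 1 19 -12.52 0.00014
edge 2 32 -102.25 0.00044
edge 3 26 167.37 0.00014
sides [np.float64(0.1316), np.float64(0.215), np.float64(0.1321), np.float64(0.2164)]
wl.pkl centre [0.4901 0.3036] tool xy [np.float64(0.0014), np.float64(-0.0033)] psi 167.09
edge 0 27 74.62 0.00014
edge 1 35 -12.45 0.00013
edge 2 32 -101.4 9e-05
edge 3 22 167.35 0.00011
sides [np.float64(0.0171), np.float64(0.0785), np.float64(0.0173), np.float64(0.0797)]
wl.pkl centre [0.4898 0.304 ] tool xy [np.float64(0.0018), np.float64(-0.003)] psi 167.09
```

```bash
python3 pl.py  .49,.3037,.05,167.4,0,4 -,-,.005,-,0,3 -,-,-,-,0,3
```

```text
now [0.4922 0.3065 0.1805] 167.09 t 28.2
10
0 0.001 -0.002 0.082 -0; 0 0.001 -0.002 0.081 -0.001; 0 0.001 -0.002 0.082 -0; 0 0.001 -0.002 0.081 -0.001; 0 0 0 0.038 0; 0 0 0 0.037 0; 0 0 0 0.038 0; 0 0 0 0 0; 0 0 0 0 0; 0 0 0 0 0
```

>>> arm_command(series="0 0.001 -0.002 0.082 0; 0 0.001 -0.002 0.081 -0.001; 0 0.001 -0.002 0.082 0; 0 0.001 -0.002 0.081 -0.001; 0 0 0 0.038 0; 0 0 0 0.037 0; 0 0 0 0.038 0; 0 0 0 0 0; 0.6 0 0 0 0; 0.6 0 0 0 0", newtons=80)

```text
clock: 29.45
position: [0.4902, 0.3045, 0.0055]
ee_rot: [0.109, 0.994, 0.0, 0.0]
ft_force: [-0.2, -1.4, 0.5]
grip_width: 0.605
grasp_force: 0.0
```

>>> arm_command(series="1 0 0 0 0; 1 0 0 0 0; 1 0 0 0 0; 1 0 0 0 0; 1 0 0 0 0; 1 0 0 0 0; 1 0 0 0 0; 1 0 0 -0.01 0; 1 0 0 -0.03 0; 1 0 0 -0.05 0")

```text
clock: 30.7
position: [0.4894, 0.3039, 0.0415]
ee_rot: [0.109, 0.994, -0.0, -0.0]
ft_force: [0.1, -0.5, -3.0]
grip_width: 0.192
grasp_force: 78.3
```

```bash
python3 pl.py -,-,.18,-,1,5 .456,-.3,.18,20.05,1,15
```

```text
now [0.4894 0.3039 0.0415] 167.51 t 30.7
20
1 0 0 -0.069 0; 1 0 0 -0.07 0; 1 0 0 -0.069 0; 1 0 0 -0.069 0; 1 0 0 -0.069 0; 1 -0.016 -0.099 0 0.055; 1 -0.034 -0.096 0 0.054; 1 -0.048 -0.088 0 0.055; 1 -0.064 -0.078 0 0.054; 1 -0.075 -0.067 0 0.055
1 -0.086 -0.053 0 0.055; 1 -0.094 -0.037 0 0.054; 1 -0.098 -0.021 0 0.055; 1 -0.101 -0.003 0 0.055; 1 -0.1 0.014 0 0.054; 1 -0.096 0.03 0 0.055; 1 -0.09 0.047 0 0.054; 1 -0.08 0.061 0 0.055; 1 -0.069 0.074 0 0.055; 1 -0.054 0.084 0 0.054
```

>>> arm_command(series="1 0 0 -0.069 0; 1 0 0 -0.07 0; 1 0 0 -0.069 0; 1 0 0 -0.069 0; 1 0 0 -0.069 0; 1 -0.016 -0.099 0 0.055; 1 -0.034 -0.096 0 0.054; 1 -0.048 -0.088 0 0.055; 1 -0.064 -0.078 0 0.054; 1 -0.075 -0.067 0 0.055")

```text
clock: 31.95
position: [0.4783, 0.1022, 0.1804]
ee_rot: [0.514, 0.858, 0.0, 0.001]
ft_force: [1.0, -0.5, -2.9]
grip_width: 0.182
grasp_force: 78.7
```

>>> arm_command(series="1 -0.086 -0.053 0 0.055; 1 -0.094 -0.037 0 0.054; 1 -0.098 -0.021 0 0.055; 1 -0.101 -0.003 0 0.055; 1 -0.1 0.014 0 0.054; 1 -0.096 0.03 0 0.055; 1 -0.09 0.047 0 0.054; 1 -0.08 0.061 0 0.055; 1 -0.069 0.074 0 0.055; 1 -0.054 0.084 0 0.054")

```text
clock: 33.2
position: [0.4567, -0.3003, 0.1806]
ee_rot: [0.985, 0.172, 0.001, 0.0]
ft_force: [0.3, -0.2, -2.9]
grip_width: 0.186
grasp_force: 78.8
```

>>> arm_command(series="1 0 0 0 0; 1 0 0 0 0; 1 0 0 0.05 0; 1 0 0 0.05 0; 1 0 0 0.05 0; 1 0 0 0.025 0; 1 0 0 0 0; 1 0 0 0 0; 1 0 0 0 0; 1 0 0 0 0")

```text
clock: 34.45
position: [0.4566, -0.2998, 0.1097]
ee_rot: [0.985, 0.174, 0.0, 0.0]
ft_force: [-0.0, 0.8, -3.5]
grip_width: 0.187
grasp_force: 78.8
```

```bash
python3 - <<'E'
from h import *
import pickle
C={n:grab(n,f"pics/hov_{n}.png") for n in("scene","side","wrist")};o=dict(manip.get_obs())
pickle.dump((C,o),open("hov.pkl","wb"));pickle.dump((C["wrist"],o),open("wh.pkl","wb"))
p=o["position"];q=o["ee_rot"];psi=2*np.arctan2(q[1],q[0]);print(p,np.degrees(psi))
ux=np.array([np.cos(psi),np.sin(psi),0]);uy=np.array([np.sin(psi),-np.cos(psi),0])
K=[p+sx*.108*ux+sy*.066*uy-[0,0,-.005] for sx,sy in((1,-1),(1,1),(-1,1),(-1,-1))]
for n in C:print(n,proj(C[n],K).round(1).tolist())
B=[p+sx*.04*ux+sy*.009*uy-[0,0,-.035] for sx,sy in((1,-1),(1,1),(-1,1),(-1,-1))];print("bar",proj(C["wrist"],B).round(1).tolist())
E
```

```text
[ 0.45647751 -0.29967393  0.10935812] 20.075635465466394
scene [[221.2, 154.8], [182.6, 130.9], [239.1, 87.1], [277.0, 107.4]]
side [[293.7, 137.3], [301.0, 110.4], [390.8, 117.7], [392.4, 145.7]]
wrist [[96.9, 3.2], [449.7, 3.3], [394.1, 442.2], [154.3, 442.3]]
bar [[247.5, 200.5], [298.8, 200.5], [295.2, 384.4], [252.0, 384.4]]
```

```bash
cat > hv.py <<'E'
from h import *
import pickle
c,o=pickle.load(open("wh.pkl","rb"));p=o["position"];q=o["ee_rot"];psi=2*np.arctan2(q[1],q[0])
im=cv2.GaussianBlur(c["pixels"].astype(np.float32),(3,3),.8).sum(2)
def edge(a,b,z,s0=.05,s1=.95,R=14):
    a,b=np.array(a,float),np.array(b,float);t=(b-a)/np.linalg.norm(b-a);n=np.array([-t[1],t[0]]);pts=[]
    for s in np.linspace(s0,s1,40):
        m=a+(b-a)*s;off=np.arange(-R,R+.01,.25);xy=(m+off[:,None]*n).astype(np.float32)
        d=np.abs(np.gradient(cv2.remap(im,xy[:,0].reshape(1,-1),xy[:,1].reshape(1,-1),cv2.INTER_LINEAR,borderMode=cv2.BORDER_REPLICATE)[0]));k=d.argmax()
        if d[k]>8:pts.append(m+off[k]*n)
    P=plane(c,pts,z)[:,:2]-p[:2];T=np.c_[P@[np.cos(psi),np.sin(psi)],P@[np.sin(psi),-np.cos(psi)]]
    for _ in range(5):
        ctr=T.mean(0);w=np.linalg.svd(T-ctr)[2];r=np.abs((T-ctr)@w[1]);T=T[r<max(2*np.median(r),3e-4)]
    d=w[0]*np.sign(w[0][np.abs(w[0]).argmax()])
    print(len(T),"tool ctr",ctr.round(4),"dir",d.round(4),"res",r.mean().round(5));return ctr,d
z=p[2]+.005;zb=p[2]+.035
L=edge((97,3),(127,222),z,.05,.8);Rr=edge((450,3),(424,222),z,.05,.8);T=edge((97,3),(450,3),z,.05,.95,5)
edge((247.5,200.5),(298.8,200.5),zb,.1,.9);edge((247.5,200.5),(252,384),zb,.03,.25,8);edge((298.8,200.5),(295,384),zb,.03,.25,8)
for x in (L,Rr):print("y at x=0.05:",(x[0][1]+(0.05-x[0][0])*x[1][1]/x[1][0]).round(4),"deg",np.degrees(x[1][1]/x[1][0]).round(2))
E
python3 hv.py
```

```text
40 tool ctr [ 0.074  -0.0647] dir [1.     0.0015] res 0.0001
40 tool ctr [0.0738 0.0671] dir [1.     0.0018] res 7e-05
40 tool ctr [1.079e-01 1.000e-04] dir [-3.e-04  1.e+00] res 9e-05
11 tool ctr [ 0.04   -0.0022] dir [-0.0025  1.    ] res 5e-05
40 tool ctr [ 0.0304 -0.0074] dir [0.9999 0.0166] res 5e-05
40 tool ctr [0.0303 0.0098] dir [ 0.9998 -0.0183] res 4e-05
y at x=0.05: -0.0647 deg 0.08
y at x=0.05: 0.0671 deg 0.1
```

>>> arm_command(series="1 -0.004 0.002 0 0; 1 0 0 0 0; 1 0 0 0.03 0; 1 0 0 0.03 0; 1 0 0 0.02 0; 1 0 0 0.01 0; 1 0 0 0.01 0; 1 0 0 0.005 0; 1 0 0 0.005 0; 1 0 0 0 0")

```text
clock: 35.85
position: [0.4552, -0.301, 0.0652]
ee_rot: [0.985, 0.174, 0.0, 0.0]
ft_force: [-0.9, 0.6, -3.3]
grip_width: 0.189
grasp_force: 78.9
```

```bash
python3 - <<'E'
from h import *
o=manip.get_obs();print(o["position"],o["ft_force"],o["torque"],2*np.degrees(np.arctan2(o["ee_rot"][1],o["ee_rot"][0])))
E
```

```text
[ 0.45518941 -0.30095504  0.06523853] [-0.93346232  0.61530801 -3.31440731] [ 0.01196447 -0.0226079  -0.06965474] 20.071157443697043
```

Underside at about 60 mm, below the 66 mm dowel tips, and still no contact force, so the holes are over the dowels.

>>> arm_command(series="1 0 0 0.005 0; 1 0 0 0.005 0; 1 0 0 0.004 0; 1 0 0 0.003 0; 1 0 0 0.002 0; 1 0 0 0.001 0; 1 0 0 0 0; 1 0 0 0 0; 1 0 0 0 0; 1 0 0 0 0")

```text
clock: 37.1
position: [0.4552, -0.3009, 0.0574]
ee_rot: [0.985, 0.174, -0.0, 0.0]
ft_force: [-2.3, 2.0, 1.3]
grip_width: 0.188
grasp_force: 79.3
```

>>> arm_command(series="1 0 0 0.001 0; 1 0 0 0 0; 0.6 0 0 0 0; 0.6 0 0 0 0; 0.5 0 0 0 0; 0.4 0 0 0 0; 0.4 0 0 -0.03 0; 0.4 0 0 -0.08 0; 0.4 0 0 -0.12 0; 0.4 0 0 -0.12 0")

```text
clock: 38.35
position: [0.4552, -0.3007, 0.1992]
ee_rot: [0.985, 0.174, 0.0, 0.0]
ft_force: [0.9, -0.2, 0.0]
grip_width: 0.602
grasp_force: 0.0
```

>>> arm_command(series="0.4 0 0 -0.08 0; 0.4 0 0 0 0; 0.4 0 0 0 0; 0.4 0 0 0 0; 0.4 0 0 0 0; 0.4 0 0 0 0; 0.4 0 0 0 0; 0.4 0 0 0 0; 0.4 0 0 0 0; 0.4 0 0 0 0")

```text
clock: 39.6
position: [0.4552, -0.301, 0.2289]
ee_rot: [0.985, 0.174, 0.0, 0.0]
ft_force: [0.7, -0.8, 0.5]
grip_width: 0.601
grasp_force: 0.0
```

```bash
python3 - <<'E'
from h import *
import pickle
c=grab("wrist");o=dict(manip.get_obs());pickle.dump((c,o),open("wf.pkl","wb"));print(o["position"],o["ft_force"])
a=np.radians(20);ux=np.array([np.cos(a),np.sin(a),0]);uy=np.array([np.sin(a),-np.cos(a),0]);m=np.array([.4557,-.302,.062])
K=proj(c,[m+sx*.108*ux+sy*.066*uy for sx,sy in((1,-1),(1,1),(-1,1),(-1,-1))]).round(1);print(K.tolist())
import edge
for z in (.058,.062,.070):edge.fit("wf.pkl",K,z)
E
```

```text
[ 0.4552133  -0.30093529  0.228859  ] [0.20019445 0.44537859 0.44650592]
[[195.1, 48.1], [358.0, 48.4], [343.2, 285.4], [209.1, 285.2]]
edge 0 29 -69.88 8e-05
edge 1 33 -160.18 0.00023
edge 2 29 110.27 0.00011
edge 3 28 20.03 0.00012
sides [np.float64(0.1338), np.float64(0.2185), np.float64(0.133), np.float64(0.2189)]
wf.pkl centre [ 0.4546 -0.3024] tool xy [np.float64(-0.0011), np.float64(0.0011)] psi 20.07
edge 0 30 -69.87 9e-05
edge 1 33 -160.18 0.00023
edge 2 29 110.27 0.0001
edge 3 28 20.03 0.00012
sides [np.float64(0.1321), np.float64(0.2159), np.float64(0.1314), np.float64(0.2162)]
wf.pkl centre [ 0.4555 -0.3021] tool xy [np.float64(-0.0001), np.float64(0.0011)] psi 20.07
edge 0 30 -69.87 9e-05
edge 1 33 -160.18 0.00023
edge 2 29 110.27 0.0001
edge 3 28 20.03 0.00012
sides [np.float64(0.1289), np.float64(0.2106), np.float64(0.1282), np.float64(0.211)]
wf.pkl centre [ 0.4573 -0.3014] tool xy [np.float64(0.0018), np.float64(0.0011)] psi 20.07
```

The lid's top lies at 62 mm, since its sides measure 216 x 132 mm at that height. It is level, square to the chest and centred within about 1 mm.

```bash
python3 -c "
from workcell import manip
print(manip.hand_in())"
```

```text
the job is handed in; nothing more can be done
None
```

The corkscrew, stopper and foil cutter are in the chest and the lid is down over both dowels, flat on the rim and centred within about 1 mm; I handed the job in at about 40 s, and the bystanders were never touched as far as the force readings and views showed.

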